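# Load the vial tray into the benchtop analyser

### The job

A reagent bottle has been left on the loading shelf of the analyser: first stand it upright on the round black mat. Then lift the loaded vial tray onto the now empty loading shelf, set it down flat in front of the opening with its end handle pointing away from the analyser, and let go. Finally slide it straight in until it meets the stop and is fully home, with all four vials still standing in their pockets and the other things on the bench left alone.

Things in the scene. Friction and masses are not known exactly. Their poses are not given: they have to be found in the camera images.
- instrument: The analyser, fixed: white box 260 wide, 240 deep, 163 high, clear roof over its front part. Origin: at bench level under the middle of its front face; +x points into the opening, z up. In front (x -170 to 0 mm) is its aluminium loading shelf, 125 wide, flat top 30 above the bench, level with the chamber floor.
- mouth (a point): Middle of the opening's sill, on the front face, at the shelf top's height (30 above the bench); axes as the analyser's. Opening 136 wide, 105 high. Inside, guides 22 high narrow from 122 apart at the mouth to 106 apart from x = 40 mm on. Back stop at x = 150: a tray fully home touches it, its deck centre at x = 75, rear rim flush with the front face, end handle outside.
- tray: Aluminium vial tray: deck 150 long (x), 100 wide (y), rim 14 high, four pockets with a vial each. Origin: underside of the deck's centre, z up; +x is the end that goes in first. Carrying fin in the middle: 40 along x, 10 thick (y), up to z = 88. End handle: upright fin 10 thick (y), x from -73 to -150, z from 4 to 50. About 450 g loaded.
- carry_fin (a point): Middle of the carrying fin's top edge, 88 above the tray's underside; axes as the tray's. The fin is 10 mm thick across y; the vials beside it begin 29 mm away along x and reach 69 mm above the tray's underside.
- end_handle (a point): Top edge of the end handle, 130 behind the tray's centre (x = -130) and 50 above its underside; axes as the tray's. Pinched across y (10 mm thick).
- bottle: Reagent bottle on the loading shelf: glass body 58 in diameter up to 85, paper band, white cap 35 in diameter from 112 to 150 high. Origin: centre of its underside, z up. About 250 g.
- bottle_mat: Round black rubber mat, 150 in diameter, 3 thick, fixed on the bench. Origin: centre of its underside (bench level).
- vial1: Amber vial with white cap, 38 in diameter, 65 high, 50 g, standing in the tray's pocket at the handle end, -y side of the tray. Origin: centre of its underside, z up.
- vial2: Amber vial with white cap, 38 in diameter, 65 high, 50 g, standing in the tray's pocket at the handle end, +y side of the tray. Origin: centre of its underside, z up.
- vial3: Amber vial with white cap, 38 in diameter, 65 high, 50 g, standing in the tray's pocket at the leading end, -y side of the tray. Origin: centre of its underside, z up.
- vial4: Amber vial with white cap, 38 in diameter, 65 high, 50 g, standing in the tray's pocket at the leading end, +y side of the tray. Origin: centre of its underside, z up.
- tip_box: Bystander, loose: pipette tip box 85 x 120, 70 high. Origin: centre of its underside.
- beaker: Bystander, loose: glass beaker, 80 in diameter, 95 high. Origin: centre of its underside.
- wash_bottle: Bystander, loose: white plastic bottle 68 in diameter, 160 high. Origin: centre of its underside.
There are look-alikes about, which are no part of the job. Leave any green or purple look-alike of the vial2 alone.

How it is judged:
By the outcome, as a careful person would: the job done as asked, in the order asked, and still so for the second after the job is handed in, with the robot touching nothing.
It also fails if it takes over 69 s, if anything falls off the work surface, if the arm or the gripper's body presses on something with over 40 N, if the wrist force passes 120 N, or if a joint passes its speed limit or range.

### The arm

A 7-joint arm with a two-finger parallel gripper is mounted at the origin on the work surface. World frame = base frame: x ahead of the robot, y to its left, z up, the work surface at z = 0. Lengths are in mm, angles in degrees, forces in N, time in s.
With the tool pointing down it reaches from about 425 to 825 mm from the base axis. Payload 3.6 kg.
Tool frame: the origin (TCP) lies midway between the tips of the shut fingers; the grasp point (between the pads) lies 19 mm behind it; z points along the fingers, y is the direction in which the jaws open and shut (so a half turn about z gives the same grasp; the last joint's range is limited). The gripper opens to 93 mm and grips with 3 to 60 N. Pads are 15 mm wide; open, the fingers measure 128 mm over their backs; the gripper's body (75 mm by 188 mm) begins 65 mm behind the grasp point.
Start: joints at [69.758, 35.231, -0.722, 81.555, 0.464, 63.22, -2.315], TCP at [208.67, -615.564, 218.64] pointing down, gripper open.
Joint ranges: [-178.69, 178.69], [-17.37, 117.87], [-77.05, 75.6], [15.02, 138.74], [-78.02, 258.01], [0.78, 113.62], [-162.83, 162.83]. Speed limits (degrees/s): [159.86, 159.86, 180, 180, 180, 180, 180].

### API

Orientations are given as a 3x3 rotation matrix whose columns are the frame's x, y, z axes.
In Python, from cell import ctrl gives the robot as it stands. The module is installed in compiled form; this text tells all that it offers.
- The arm moves only by the tool jog_arm, never from a script. Its argument "plan" is a list of rows, each a list of 4 numbers: the shift along the tool's x, y, z in mm, then the turn about the tool's z in degrees. A call has 1 to 5 rows; each row shifts and turns the commanded pose from where the row before left it, along the tool's axes as they then stand; what a row does not reach is not made up. A row lasts 1/10 s, in which the tool goes at most 50 mm and 8.59 degrees, less where a joint would pass 70% of its speed; a pose out of reach is approached as far as the arm can. A call with a gripper value outside its range is refused whole. "jaw" is the finger opening in mm, from 0 to 93, set as the call begins (left out, the last holds). The fingers move at their own pace and stop on an object; "newtons" is the grip in N (left out, the last holds). Time passes only in rows, so rows that do not move let the fingers close. It gives the time, the measured TCP pose, the force and the opening at its end, in the units of the state.
- ctrl.get_state(): the state, without advancing time (a new reading comes with each control period).
- ctrl.get_image(name): name is "scene" or "top"; returns the picture (480x640x3 uint8, red, green, blue); there is no depth.
- ctrl.camera_model(name): a dict with "vfov" (degrees; the focal length in pixels is half the picture's height over the tangent of half this angle, whatever the lens; pixels are square), "cx", "cy" (the principal point, pixels), "camera_from_world" (4x4, takes a point from world to camera coordinates). Camera axes: x right, y down, z forward; pixel columns grow to the right and rows downward; lengths in mm; the calibration is good to about 2 mm. A picture is of the moment at which its call begins. camera_model takes no time and is no camera call.
- ctrl.sign_off(): hands the job in, once; it reports no verdict.
Trained networks look in the newest picture that a camera, given by its name, has taken for a name from the list of things; names that differ only in an ending like _2 or _b are one class to them, and where a whole thing is asked for, a point or a joint stands for the part that bears it (a point fixed in the world has none). Each returns a list of dicts, best first, with "p" (0 to 1); they miss things now and then, are a little off and sometimes report something else, mostly with a low value. They report only what shows in the picture. A call takes as long as a camera call. They do not tell look-alikes from the thing itself.
- ctrl.search_frame(name, camera): "extent" ([left, top, right, bottom] in pixels, round what is visible of it).
- ctrl.place_of(name, camera): "centre" ([column, row] in pixels: a listed point, or the origin of a listed thing).
The state is a dict: "time": time; "joints": joint angles; "qd": joint speeds; "tau": joint torques, N m; "position": TCP position; "tcp_rot": TCP orientation; "contact_force": force on the tool from outside, world axes, zero at the start; "wrist_torque": the same for the moment, N m; "finger_gap": opening from 0.0 (shut) to 1.0 (fully open).
Only numpy, scipy, OpenCV 4.12 (cv2) and the standard library are available. Lean on these libraries where they do the work, as an engineer would, in place of code of your own. Each camera call takes 0.05 s, during which the arm holds its last target. There are 200 camera calls.

## Working session

There is one attempt and no reset: what is moved stays moved. The work goes in short steps, Python scripts to look and compute and a tool call to move; the robot and the scene stay as the last step left them, time stands still between calls to the robot, and variables do not carry over. Pictures are saved under pics/ and viewed, about 8 in all and at most 12, crops included, and the job is handed in when it is done.

Besides the shell and the picture viewer there is one more tool, called after "Call:" by a JSON object that holds its "api" and its "payload". jog_arm: Moves the arm, as the interface text tells. Its arguments: {"type":"object","properties":{"plan":{"type":"array","items":{"type":"array","items":{"type":"number"}}},"jaw":{"type":"number"},"newtons":{"type":"number"}},"required":["plan"]}

```bash
mkdir -p pics; cat > h.py <<'E'
import numpy as np, cv2
from cell import ctrl
def px2w(cam,uv,z):
    m=ctrl.camera_model(cam);f=240/np.tan(np.radians(m['vfov']/2))
    T=np.array(m['camera_from_world']);R=T[:3,:3];t=T[:3,3]
    d=R.T@np.array([(uv[0]-m['cx'])/f,(uv[1]-m['cy'])/f,1]);c=-R.T@t
    return c+d*(z-c[2])/d[2]
def w2px(cam,p):
    m=ctrl.camera_model(cam);f=240/np.tan(np.radians(m['vfov']/2))
    T=np.array(m['camera_from_world']);q=T[:3,:3]@np.array(p)+T[:3,3]
    return np.array([m['cx']+f*q[0]/q[2],m['cy']+f*q[1]/q[2]])
def snap(cam,name):
    im=np.array(ctrl.get_image(cam));cv2.imwrite(f'pics/{name}.png',im[:,:,::-1]);return im
E
python3 - <<'E'
from h import *
np.set_printoptions(precision=1,suppress=True)
for c in ['top','scene']:
    snap(c,c+'0'); m=ctrl.camera_model(c); T=np.array(m['camera_from_world']);print(c,m['vfov'],-T[:3,:3].T@T[:3,3],T[:3,:3].tolist(), [k for k in m])
    for n,z in [('mouth',30),('instrument',0),('tray',0),('carry_fin',88),('end_handle',50),('bottle',30),('bottle_mat',0),('vial1',4),('tip_box',0),('beaker',0),('wash_bottle',0)]:
        print(n,[(round(r['p'],2),np.array(r['centre']),px2w(c,r['centre'],z)[:2]) for r in ctrl.place_of(n,c)[:6]])
s=ctrl.get_state();print(s['time'],s['tcp_rot'],s['position'])
E
```

```text
top 43.91130751878732 [ 249.6   38.5 1447.3] [[0.02285784064980484, -0.9997101893156942, -0.007553575259843505], [-0.9853699812244032, -0.021252290067539058, -0.16909861107857732], [0.1688890737219164, 0.011308295418106604, -0.9855701919356578]] ['vfov', 'cx', 'cy', 'camera_from_world']
mouth [(0.86, array([347.5, 167.3]), array([663.1,   5.4]))]
instrument [(0.69, array([345.3, 168. ]), array([670. ,  10.2]))]
tray [(0.72, array([484.2, 258.3]), array([ 448.6, -333.3])), (0.47, array([473.6, 275.4]), array([ 406. , -306.6]))]
carry_fin [(0.72, array([494.3, 256.3]), array([ 441.6, -334. ])), (0.59, array([474.1, 277.3]), array([ 392.2, -286.7])), (0.33, array([347.6, 166.2]), array([648.9,   6.5]))]
end_handle [(0.87, array([484.9, 311.7]), array([ 316.5, -319.3])), (0.26, array([479.2, 235.5]), array([ 496.1, -309.8]))]
bottle [(0.95, array([342.2, 207.3]), array([562.1,  16.6]))]
bottle_mat [(0.78, array([226.8, 250.8]), array([453.4, 297.7]))]
vial1 [(0.77, array([498.9, 239.2]), array([ 496. , -369.3])), (0.71, array([433.1, 257.3]), array([ 447.8, -207.9])), (0.7, array([491.9,
[... 947 characters left out ...]
]), array([450.2, 303.6]))]
vial1 [(0.94, array([126.7, 317.6]), array([ 312.7, -387.7])), (0.85, array([184.1, 283.1]), array([ 297.5, -230.7])), (0.78, array([178.5, 358.2]), array([ 496.6, -367.4])), (0.78, array([231.1, 310.4]), array([ 456.1, -205.6])), (0.7, array([204.2, 347.6]), array([ 508.9, -313.5])), (0.64, array([160.4, 330.4]), array([ 400.5, -353.8]))]
tip_box [(0.87, array([434. , 245.3]), array([630.4, 356.1])), (0.72, array([181.3, 338.1]), array([ 448.2, -331.8]))]
beaker [(0.7, array([226.8, 398.6]), array([ 643.6, -353.3]))]
wash_bottle [(0.87, array([430.1, 214. ]), array([527.6, 486.3]))]
1.2 [[ 0.9  0.3  0. ]
 [ 0.3 -0.9  0. ]
 [ 0.  -0.  -1. ]] [ 208.7 -615.6  218.6]
```

View pics/top0.png

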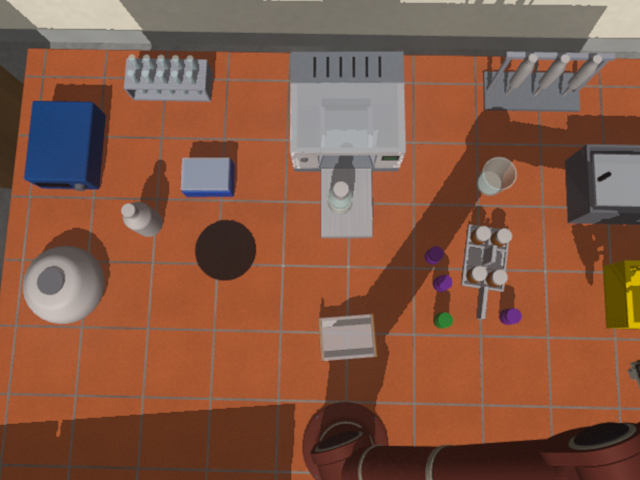

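View pics/scene0.png

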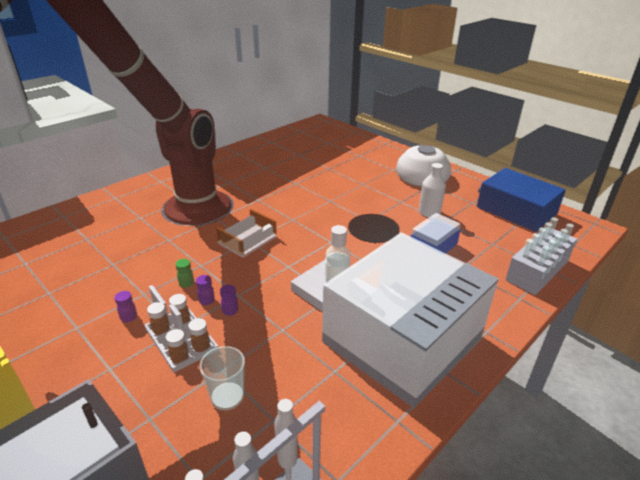

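The bottle stands on the shelf at top (341,200). The tray with amber vials is at (486,258), with its handle toward (483,315). The analyser is at (347,120) and the mat at (226,250). The tray's amber, white-capped vials are at (483,236), (503,237), (477,274) and (499,278).

What could be mistaken:
- **Vials:** purple ones at (434,256), (442,283) and (511,316), and a green one at (444,320). All stand outside the tray.
- **Bottle:** the white wash bottle at (135,215), and the rack bottles at the top left and right.

I'll check my choices in one crop and refine the positions.

```bash
python3 - <<'E'
from h import *
np.set_printoptions(precision=1,suppress=True)
im=cv2.imread('pics/top0.png')
a=cv2.resize(im[140:245,300:400],None,fx=4,fy=4,interpolation=cv2.INTER_CUBIC)
b=cv2.resize(im[220:325,430:530],None,fx=4,fy=4,interpolation=cv2.INTER_CUBIC)
cv2.imwrite('pics/crop1.png',np.hstack([a,b]))
for c in ['top','scene']:
    for n in ['bottle','vial1','carry_fin']:
        print(c,n,[(round(r['p'],2),np.array(r['extent'])) for r in ctrl.search_frame(n,c)[:9]])
# hypotheses
for p in [(500,-50,30),(500,60,30),(663,5,30),(493,5,30)]: print(p,w2px('top',p))
g=cv2.cvtColor(im,cv2.COLOR_BGR2GRAY)
for l in cv2.createLineSegmentDetector().detect(g[135:245,280:415])[0][:,0]:
    L=np.hypot(l[0]-l[2],l[1]-l[3])
    if L>14: print((l+[280,135,280,135]).round(1),round(L,1))
E
```

```text
top bottle [(0.65, array([328.6, 183.6, 352.7, 217.6])), (0.41, array([119.8, 200.5, 162.1, 236.7]))]
top vial1 [(0.79, array([473.5, 224.1, 492.3, 243.7])), (0.75, array([468.5, 266.1, 489. , 281.8])), (0.67, array([498.9, 307.5, 521. , 324.8])), (0.58, array([483.7, 270.4, 503.3, 287.3])), (0.57, array([491.7, 230.9, 513.1, 248. ])), (0.53, array([431.3, 314.4, 453.4, 329.9])), (0.52, array([434.4, 274.8, 450.8, 292.8])), (0.48, array([422.6, 248.7, 443.9, 268.7]))]
top carry_fin [(0.72, array([461.5, 224.3, 507.5, 320.5]))]
scene bottle [(0.81, array([323.1, 222.7, 353.6, 283. ])), (0.28, array([145.3, 287.4, 220.4, 374.5]))]
scene vial1 [(0.95, array([147.2, 303.5, 170.4, 337.9])), (0.89, array([172.4, 291.7, 189.1, 321.2])), (0.72, array([196.6, 277.1, 217. , 303.2])), (0.65, array([115.8, 289.1, 137. , 319.7])), (0.64, array([151.1, 285.1, 216.9, 371.8])), (0.63, array([218.4, 283.8, 239.5, 315. ])), (0.62, array([163. , 330.2, 188.6, 363.6])), (0.62, array([189.3, 319.5, 211.1, 350.7])), (0.6, array([176.1, 259.5, 196.2, 286.7]))]
scene carry_fin [(0.97, array([149.9, 283.1, 219.5, 372.1]))]
(500, -50, 30) [369.3 233. ]
(500, 60, 30) [323.8 232. ]
(663, 5, 30) [347.6 167.4]
(493, 5, 30) [346.5 235.4]
[321.9 154.  399.4 154.8] 77.5
[293.1 168.2 316.9 167.5] 23.7
[400.1 166.7 406.6 141.8] 25.8
[288.6 135.6 291.5 165.7] 30.2
[375.6 167.3 398.1 167.3] 22.5
[327.5 195.7 332.6 169. ] 27.2
[354.7 166.9 353.1 195.6] 28.8
[371.9 235.7 370.2 163.1] 72.5
[320.8 169.4 320.7 235.6] 66.3
[401.6 243.9 413.1 228.1] 19.5
[323.1 236.7 370.6 236.2] 47.5
[304.4 152.4 319.4 152.7] 15.0
[351.9 168.2 335.6 167.9] 16.2
[318.1 200.7 298.2 200. ] 20.0
[293.1 203.1 318.1 203.1] 25.0
```

View pics/crop1.png

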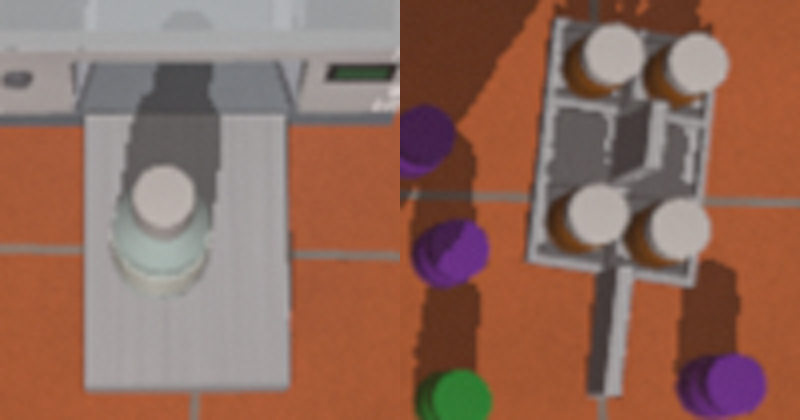

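```bash
python3 - <<'E'
from h import *
np.set_printoptions(precision=1,suppress=True)
print('cap top',px2w('top',(340.75,189.2),180), 'cap from scene', px2w('scene',(339,230),180))
P={}
for k,u in dict(v4=(613,53),v3=(697,63),v2=(597,215),v1=(680,230)).items():
    P[k]=px2w('top',((u[0]-400)/4+430,u[1]/4+220),69);print(k,P[k])
c=sum(P.values())/4;print('tray c',c)
for a,b in (('v2','v4'),('v1','v3')): d=P[b]-P[a];print('yaw',np.degrees(np.arctan2(d[1],d[0])))
for a,b in (('v1','v2'),('v3','v4')): d=P[b]-P[a];print('yaw',np.degrees(np.arctan2(-d[0],d[1])))
print('rim corners z14')
for u in [(557,18),(714,40),(528,262),(694,285)]: print(px2w('top',((u[0]-400)/4+430,u[1]/4+220),14))
print('handle top'); 
for u in [(626,270),(615,393)]: print(px2w('top',((u[0]-400)/4+430,u[1]/4+220),50))
print('shelf corners')
for u in [(320.7,169),(320.8,236.8),(372.2,236.3),(370.4,168)]: print(px2w('top',u,30))
print('front face bottom/top line')
for u,z in [((293.1,168.2),0),((398.1,167.3),0)]: print(px2w('top',u,z))
print('mat',px2w('top',(225.5,250),3))
s=ctrl.get_state();print(s['tcp_rot'],np.degrees(np.arctan2(s['tcp_rot'][1][0],s['tcp_rot'][0][0])))
E
```

```text
cap top [569.5  22.8 180. ] cap from scene [575.4  20.2 180. ]
v4 [ 498.3 -314.7   69. ]
v3 [ 493.4 -363.6   69. ]
v2 [ 402.7 -303.3   69. ]
v1 [ 395.  -351.1   69. ]
tray c [ 447.4 -333.2   69. ]
yaw -6.757438170890684
yaw -7.260459507766021
yaw -9.112689176150422
yaw -5.706524628610602
rim corners z14
[ 529.2 -295.1   14. ]
[ 517.6 -390.4   14. ]
[ 379.5 -275.    14. ]
[ 367.9 -374.1   14. ]
handle top
[ 372.9 -324.3   50. ]
[ 301.3 -316.3   50. ]
shelf corners
[657.5  71.3  30. ]
[488.2  66.9  30. ]
[492.1 -57.1  30. ]
[662.5 -51.   30. ]
front face bottom/top line
[666.7 141.4   0. ]
[ 674.5 -122.5    0. ]
mat [454.8 300.5   3. ]
[[ 0.9  0.3  0. ]
 [ 0.3 -0.9  0. ]
 [ 0.  -0.  -1. ]] 18.72411672212178
```

Call:
{"api": "jog_arm", "payload": {"plan": [[0,0,-40,8.5],[0,0,-40,8.5],[25.4,-41.7,0,0],[25.4,-41.7,0,0],[25.4,-41.7,0,0]], "jaw": 80}}

```text
time: 2.0
position: [281.9, -486.9, 299.0]
tcp_rot: [[1.0, 0.029, 0.001], [0.029, -1.0, -0.001], [0.001, 0.001, -1.0]]
contact_force: [0.5, 0.1, 0.6]
finger_gap: 0.861
```

Call:
{"api": "jog_arm", "payload": {"plan": [[25.4,-41.7,0,0],[25.4,-41.7,0,0],[25.4,-41.7,0,0],[25.4,-41.7,0,0],[25.4,-41.7,0,0]]}}

```text
time: 2.5
position: [402.5, -274.2, 299.1]
tcp_rot: [[1.0, 0.03, 0.001], [0.03, -1.0, -0.0], [0.001, 0.001, -1.0]]
contact_force: [0.5, -0.3, -0.4]
finger_gap: 0.862
```

Call:
{"api": "jog_arm", "payload": {"plan": [[25.4,-41.7,0,0],[25.4,-41.7,0,0],[25.4,-41.7,0,0],[25.4,-41.7,0,0],[0,0,0,0]]}}

```text
time: 3.0
position: [501.4, -97.3, 298.8]
tcp_rot: [[0.999, 0.045, 0.003], [0.045, -0.999, 0.005], [0.003, -0.005, -1.0]]
contact_force: [-1.0, 0.7, -0.1]
finger_gap: 0.859
```

```bash
cat >> h.py <<'E'
def go(p,yaw):
    s=ctrl.get_state();R=np.array(s['tcp_rot']);q=np.array(s['position'])
    y=np.degrees(np.arctan2(R[1,0],R[0,0]));a=np.radians(yaw)
    Rt=np.array([[np.cos(a),np.sin(a),0],[np.sin(a),-np.cos(a),0],[0,0,-1]])
    print('t',round(s['time'],2),'pos',q.round(1),'yaw',round(y,2),'F',np.round(s['contact_force'],1),'gap',round(s['finger_gap']*93,1))
    print('turn',round(y-yaw,2),'shift now-axes',(R.T@(np.array(p)-q)).round(1),'after turn',(Rt.T@(np.array(p)-q)).round(1))
E
python3 -c "
from h import *
go((571,21.5,142),1.75)"
```

```text
t 3.0 pos [501.4 -97.3 298.8] yaw 2.56 F [-1.   0.7 -0.1] gap 79.9
turn 0.81 shift now-axes [  74.4 -114.7  157.6] after turn [  73.2 -116.6  156.8]
```

Call:
{"api": "jog_arm", "payload": {"plan": [[0,0,0,0]]}}

```text
time: 3.1
position: [498.6, -105.1, 298.6]
tcp_rot: [[0.999, 0.034, -0.0], [0.034, -0.999, -0.0], [-0.0, 0.0, -1.0]]
contact_force: [-0.4, -1.5, 1.0]
finger_gap: 0.864
```

```bash
python3 -c "
from h import *
go((571,21.5,142),1.75)"
```

```text
t 3.1 pos [ 498.6 -105.1  298.6] yaw 1.92 F [-0.4 -1.5  1. ] gap 80.4
turn 0.17 shift now-axes [  76.7 -124.1  156.6] after turn [  76.3 -124.3  156.6]
```

Call:
{"api": "jog_arm", "payload": {"plan": [[25.5,-41.4,0,0],[25.5,-41.4,0,0],[25.5,-41.4,0,0],[0,0,40,0],[0,0,40,0]]}}

```text
time: 3.6
position: [572.3, 19.9, 218.7]
tcp_rot: [[1.0, 0.03, 0.004], [0.03, -1.0, -0.0], [0.004, 0.001, -1.0]]
contact_force: [0.4, -0.6, -0.5]
finger_gap: 0.862
```

Call:
{"api": "jog_arm", "payload": {"plan": [[0,0,0,0],[0,0,0,0]]}}

```text
time: 3.8
position: [571.1, 18.2, 219.2]
tcp_rot: [[1.0, 0.027, -0.0], [0.027, -1.0, -0.001], [-0.0, 0.001, -1.0]]
contact_force: [0.5, -0.4, 0.9]
finger_gap: 0.86
```

```bash
python3 - <<'E'
from h import *
go((571,21.5,142),1.75)
a=snap('scene','s1')[180:330,260:460];b=snap('top','t1')[140:290,260:460]
cv2.imwrite('pics/c2.png',np.hstack([cv2.resize(x,None,fx=2,fy=2,interpolation=cv2.INTER_CUBIC) for x in (a,b)])[:,:,::-1])
E
```

```text
t 3.8 pos [571.1  18.2 219.2] yaw 1.55 F [ 0.5 -0.4  0.9] gap 80.0
turn -0.2 shift now-axes [ 0.1 -3.4 77.2] after turn [ 0.  -3.3 77.2]
```

View pics/c2.png

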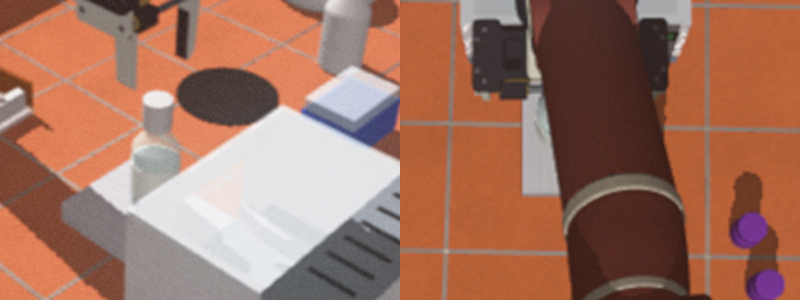

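The gripper's fingers straddle the bottle cap (scene crop 158,100; fingers at 125 and 185). Descending to grip the cap.

Call:
{"api": "jog_arm", "payload": {"plan": [[0,-3.4,30,0],[0,0,30,0],[0,0,17,0],[0,0,0,0],[0,0,0,0]]}}

```text
time: 4.4
position: [572.4, 23.3, 143.7]
tcp_rot: [[1.0, 0.029, 0.004], [0.029, -1.0, 0.0], [0.004, -0.0, -1.0]]
contact_force: [0.3, 0.0, -0.3]
finger_gap: 0.858
```

Call:
{"api": "jog_arm", "payload": {"plan": [[0,0,0,0],[0,0,0,0],[0,0,0,0],[0,0,0,0],[0,0,0,0]], "jaw": 20, "newtons": 25}}

```text
time: 4.9
position: [570.9, 23.7, 141.9]
tcp_rot: [[1.0, 0.03, 0.0], [0.03, -1.0, 0.0], [0.0, -0.0, -1.0]]
contact_force: [0.7, -0.3, 0.3]
finger_gap: 0.481
```

Call:
{"api": "jog_arm", "payload": {"plan": [[0,0,0,0],[0,0,0,0],[0,0,-5,0],[0,0,-10,0],[0,0,-15,0]]}}

```text
time: 5.4
position: [569.8, 23.6, 171.3]
tcp_rot: [[1.0, 0.03, -0.003], [0.03, -1.0, -0.0], [-0.003, 0.0, -1.0]]
contact_force: [0.2, 0.2, -2.8]
finger_gap: 0.372
```

Call:
{"api": "jog_arm", "payload": {"plan": [[0,0,-20,0],[0,0,-20,0],[0,0,0,0],[0,0,0,0]]}}

```text
time: 5.8
position: [570.6, 23.6, 211.6]
tcp_rot: [[1.0, 0.03, -0.0], [0.03, -1.0, 0.0], [-0.0, -0.0, -1.0]]
contact_force: [-0.5, -1.3, -4.9]
finger_gap: 0.371
```

```bash
python3 - <<'E'
from h import *
go((455,300.5,220),1.75)
E
```

```text
t 5.8 pos [570.6  23.6 211.6] yaw 1.73 F [-0.5 -1.3 -4.9] gap 34.5
turn -0.02 shift now-axes [-107.2 -280.2   -8.4] after turn [-107.1 -280.3   -8.4]
```

Call:
{"api": "jog_arm", "payload": {"plan": [[-5,-12,0,0],[-9,-22,0,0],[-10.7,-28,0,0],[-10.7,-28,0,0],[-10.7,-28,0,0]]}}

```text
time: 6.3
position: [519.1, 142.1, 210.4]
tcp_rot: [[1.0, 0.031, -0.003], [0.031, -1.0, 0.0], [-0.003, -0.0, -1.0]]
contact_force: [-0.3, 0.5, -3.5]
finger_gap: 0.371
```

Call:
{"api": "jog_arm", "payload": {"plan": [[-10.7,-28,0,0],[-10.7,-28,0,0],[-10.7,-28,0,0],[-10.7,-28,0,0],[-9,-24,0,0]]}}

```text
time: 6.8
position: [462.6, 276.9, 210.5]
tcp_rot: [[0.999, 0.033, -0.003], [0.033, -0.999, -0.0], [-0.003, 0.0, -1.0]]
contact_force: [0.4, 0.1, -3.2]
finger_gap: 0.376
```

Call:
{"api": "jog_arm", "payload": {"plan": [[-6,-17,0,0],[-3.3,-9.2,0,0],[0,0,15,0],[0,0,25,0],[0,0,25,0]]}}

```text
time: 7.3
position: [455.0, 300.1, 145.6]
tcp_rot: [[1.0, 0.03, -0.0], [0.03, -1.0, -0.001], [-0.0, 0.001, -1.0]]
contact_force: [-0.3, 1.3, -4.7]
finger_gap: 0.373
```

Call:
{"api": "jog_arm", "payload": {"plan": [[0,0,15,0],[0,0,9,0],[0,0,3,0],[0,0,0,0],[0,0,0,0]]}}

```text
time: 7.8
position: [455.8, 300.9, 120.5]
tcp_rot: [[1.0, 0.03, 0.001], [0.03, -1.0, 0.001], [0.001, -0.001, -1.0]]
contact_force: [-0.6, -0.1, -2.8]
finger_gap: 0.37
```

```bash
python3 - <<'E'
from h import *
go((455,300.5,115),1.75)
snap('scene','s2')
for n in ('bottle','bottle_mat'):print(n,[(round(r['p'],2),np.round(r['centre'],1),px2w('scene',r['centre'],3)[:2].round(0)) for r in ctrl.place_of(n,'scene')])
E
```

```text
t 7.8 pos [455.8 300.9 120.5] yaw 1.72 F [-0.6 -0.1 -2.8] gap 34.5
turn -0.03 shift now-axes [-0.8  0.3  5.5] after turn [-0.8  0.3  5.5]
bottle [(0.73, array([164.5, 330.2]), array([ 405., -347.])), (0.66, array([373.6, 222.2]), array([441., 321.]))]
bottle_mat [(0.86, array([373.7, 228.5]), array([463., 296.])), (0.33, array([430.3, 213.3]), array([528., 486.]))]
```

Lower until contact shows, then release.

Call:
{"api": "jog_arm", "payload": {"plan": [[0,0,3,0],[0,0,1.5,0],[0,0,1,0],[0,0,0,0],[0,0,0,0]]}}

```text
time: 8.45
position: [455.4, 300.4, 114.7]
tcp_rot: [[1.0, 0.03, 0.0], [0.03, -1.0, 0.0], [0.0, -0.0, -1.0]]
contact_force: [-1.3, -0.3, 2.9]
finger_gap: 0.368
```

Call:
{"api": "jog_arm", "payload": {"plan": [[0,0,0,0],[0,0,0,0],[0,0,0,0],[0,0,0,0],[0,0,0,0]], "jaw": 75}}

```text
time: 8.95
position: [455.4, 300.6, 114.2]
tcp_rot: [[1.0, 0.03, 0.0], [0.03, -1.0, 0.0], [0.0, -0.0, -1.0]]
contact_force: [-0.1, -1.1, -0.2]
finger_gap: 0.755
```

Call:
{"api": "jog_arm", "payload": {"plan": [[0,0,-20,0],[0,0,-40,0],[0,0,-45,0],[0,0,-45,0],[0,0,-15,0]]}}

```text
time: 9.45
position: [457.1, 302.1, 284.4]
tcp_rot: [[1.0, 0.03, 0.008], [0.03, -1.0, 0.006], [0.008, -0.005, -1.0]]
contact_force: [0.1, 0.4, -0.6]
finger_gap: 0.809
```

```bash
python3 - <<'E'
from h import *
a=np.radians(-7)
go((447.8,-333.4,180),-7)
im=snap('scene','s3');b=snap('top','t3')
cv2.imwrite('pics/c3.png',np.hstack([cv2.resize(x,None,fx=2,fy=2) for x in (im[120:320,280:480],b[130:330,170:370])])[:,:,::-1])
E
```

```text
t 9.45 pos [457.1 302.1 284.4] yaw 1.73 F [ 0.1  0.4 -0.6] gap 75.3
turn 8.73 shift now-axes [-29.3 635.5 100.7] after turn [ 68.2 631.9 104.4]
```

View pics/c3.png

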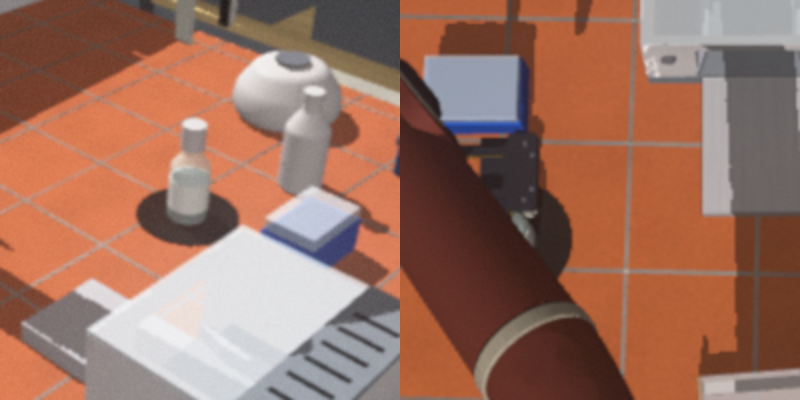

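Bottle stands upright in the middle of the mat (scene crop 188,215), and the shelf is empty. Now to the tray.

Call:
{"api": "jog_arm", "payload": {"plan": [[7,45,0,0],[7,45,0,0],[7,45,0,0],[7,45,0,0],[7,45,0,0]], "jaw": 70}}

```text
time: 10.05
position: [496.1, 74.6, 277.3]
tcp_rot: [[1.0, 0.03, -0.003], [0.03, -1.0, -0.001], [-0.003, 0.001, -1.0]]
contact_force: [1.2, 0.9, 0.2]
finger_gap: 0.751
```

Call:
{"api": "jog_arm", "payload": {"plan": [[7,45,0,0],[7,45,0,0],[0,0,0,4.4],[0,0,0,4.3],[0,0,0,0]]}}

```text
time: 10.55
position: [512.7, -13.4, 277.3]
tcp_rot: [[0.992, -0.122, -0.004], [-0.122, -0.992, -0.0], [-0.004, 0.001, -1.0]]
contact_force: [-0.1, 0.2, 0.6]
finger_gap: 0.75
```

```bash
python3 - <<'E'
from h import *
go((447.8,-333.4,180),-7)
E
```

```text
t 10.55 pos [512.7 -13.4 277.3] yaw -7.02 F [-0.1  0.2  0.6] gap 69.8
turn -0.02 shift now-axes [-24.9 325.5  97.6] after turn [-25.4 325.5  97.3]
```

Call:
{"api": "jog_arm", "payload": {"plan": [[-3.2,40.7,0,0],[-3.2,40.7,0,0],[-3.2,40.7,0,0],[-3.2,40.7,0,0],[-3.2,40.7,0,0]]}}

```text
time: 11.05
position: [472.3, -213.7, 278.1]
tcp_rot: [[0.993, -0.118, -0.002], [-0.118, -0.993, 0.001], [-0.002, -0.001, -1.0]]
contact_force: [0.5, -0.1, 0.0]
finger_gap: 0.752
```

Call:
{"api": "jog_arm", "payload": {"plan": [[-3.2,40.7,20,0],[-3.2,40.7,30,0],[-3,40.6,30,0],[0,0,30,0],[0,0,0,0]]}}

```text
time: 11.55
position: [445.5, -330.5, 164.9]
tcp_rot: [[0.993, -0.122, -0.01], [-0.122, -0.993, 0.007], [-0.011, -0.005, -1.0]]
contact_force: [-0.4, 0.7, -0.1]
finger_gap: 0.755
```

Call:
{"api": "jog_arm", "payload": {"plan": [[0,0,15,0],[0,0,10,0],[0,0,0,0],[0,0,0,0]]}}

```text
time: 11.95
position: [450.0, -331.3, 145.6]
tcp_rot: [[0.993, -0.12, 0.001], [-0.12, -0.993, -0.0], [0.001, 0.0, -1.0]]
contact_force: [-0.0, -0.9, 0.1]
finger_gap: 0.752
```

```bash
python3 - <<'E'
from h import *
go((447.8,-333.4,56),-7)
im=snap('scene','s4');b=snap('top','t4')
cv2.imwrite('pics/c4.png',np.hstack([cv2.resize(x,None,fx=3,fy=3,interpolation=cv2.INTER_CUBIC) for x in (im[230:390,110:240],b[210:370,430:560])])[:,:,::-1])
E
```

```text
t 11.95 pos [ 450.  -331.3  145.6] yaw -6.86 F [-0.  -0.9  0.1] gap 70.0
turn 0.14 shift now-axes [-2.   2.3 89.6] after turn [-1.9  2.3 89.6]
```

View pics/c4.png

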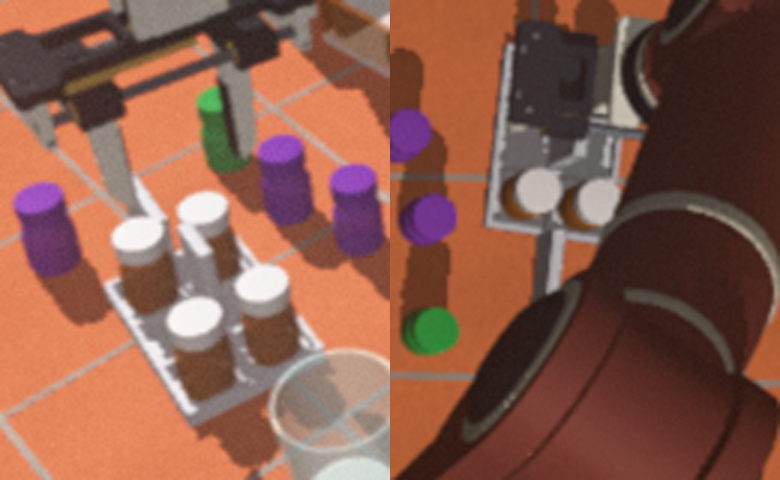

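Call:
{"api": "jog_arm", "payload": {"plan": [[-2,2.3,25,0],[0,0,25,0],[0,0,25,0],[0,0,18,0],[0,0,0,0]]}}

```text
time: 12.55
position: [445.9, -333.0, 50.4]
tcp_rot: [[0.993, -0.121, -0.003], [-0.121, -0.993, 0.002], [-0.004, -0.002, -1.0]]
contact_force: [0.4, -0.4, 0.1]
finger_gap: 0.751
```

Call:
{"api": "jog_arm", "payload": {"plan": [[0,0,0,0],[0,0,0,0],[0,0,0,0],[0,0,0,0],[0,0,0,0]], "jaw": 0, "newtons": 45}}

```text
time: 13.05
position: [447.2, -334.1, 52.4]
tcp_rot: [[0.993, -0.121, 0.001], [-0.121, -0.993, -0.001], [0.001, 0.0, -1.0]]
contact_force: [0.7, -0.1, -1.3]
finger_gap: 0.371
```

Call:
{"api": "jog_arm", "payload": {"plan": [[0,0,0,0],[0,0,0,0],[0,0,0,0],[0,0,0,0],[0,0,0,0]]}}

```text
time: 13.55
position: [446.9, -333.6, 51.8]
tcp_rot: [[0.993, -0.121, -0.0], [-0.121, -0.993, 0.001], [-0.0, -0.001, -1.0]]
contact_force: [-0.3, 0.9, 0.7]
finger_gap: 0.106
```

```bash
python3 - <<'E'
from h import *
go((447.8,-333.4,52),-7)
E
```

```text
t 13.55 pos [ 446.9 -333.6   51.8] yaw -6.97 F [-0.3  0.9  0.7] gap 9.9
turn 0.03 shift now-axes [ 0.9 -0.3 -0.2] after turn [ 0.9 -0.3 -0.2]
```

Call:
{"api": "jog_arm", "payload": {"plan": [[0,0,-4,0],[0,0,-8,0],[0,0,-15,0],[0,0,-20,0],[0,0,-20,0]]}}

```text
time: 14.05
position: [446.3, -333.8, 119.4]
tcp_rot: [[0.993, -0.122, -0.001], [-0.122, -0.993, 0.001], [-0.001, -0.0, -1.0]]
contact_force: [-0.1, -0.5, -4.5]
finger_gap: 0.106
```

Call:
{"api": "jog_arm", "payload": {"plan": [[0,0,-20,0],[0,0,-18,0],[0,0,-10,0],[0,0,-5,-2],[0,0,0,-3]]}}

```text
time: 14.55
position: [446.9, -333.9, 172.2]
tcp_rot: [[1.0, -0.031, 0.0], [-0.031, -1.0, -0.0], [0.0, 0.0, -1.0]]
contact_force: [-0.0, -1.1, -4.4]
finger_gap: 0.104
```

Call:
{"api": "jog_arm", "payload": {"plan": [[0,0,0,-2.7],[0,0,0,-1],[0,0,0,0],[0,0,0,0]]}}

```text
time: 14.95
position: [446.7, -333.8, 171.5]
tcp_rot: [[1.0, 0.03, -0.001], [0.03, -1.0, 0.001], [-0.001, -0.001, -1.0]]
contact_force: [0.5, -0.2, -3.8]
finger_gap: 0.107
```

```bash
python3 - <<'E'
from h import *
go((576,7.6,172),1.75)
snap('scene','s5')
E
```

```text
t 14.95 pos [ 446.7 -333.8  171.5] yaw 1.71 F [ 0.5 -0.2 -3.8] gap 9.9
turn -0.04 shift now-axes [ 139.4 -337.4   -0.4] after turn [ 139.7 -337.3   -0.5]
```

Call:
{"api": "jog_arm", "payload": {"plan": [[4,-10,0,0],[8,-20,0,0],[11,-27,0,0],[11,-27,0,0],[11,-27,0,0]]}}

```text
time: 15.5
position: [489.2, -219.5, 172.0]
tcp_rot: [[1.0, 0.031, 0.0], [0.031, -1.0, 0.001], [0.0, -0.001, -1.0]]
contact_force: [0.1, -0.5, -3.2]
finger_gap: 0.104
```

Call:
{"api": "jog_arm", "payload": {"plan": [[11,-27,0,0],[11,-27,0,0],[11,-27,0,0],[11,-27,0,0],[11,-27,0,0]]}}

```text
time: 16.0
position: [539.8, -82.7, 172.0]
tcp_rot: [[1.0, 0.031, 0.0], [0.031, -1.0, 0.001], [0.0, -0.001, -1.0]]
contact_force: [-0.2, -0.7, -4.7]
finger_gap: 0.108
```

Call:
{"api": "jog_arm", "payload": {"plan": [[11,-27,0,0],[11,-27,0,0],[8.5,-20,0,0],[6,-12,0,0],[3,-5,0,0]]}}

```text
time: 16.5
position: [576.5, 9.5, 171.9]
tcp_rot: [[0.999, 0.033, 0.0], [0.033, -0.999, 0.001], [0.0, -0.001, -1.0]]
contact_force: [-0.2, 0.1, -5.1]
finger_gap: 0.105
```

Call:
{"api": "jog_arm", "payload": {"plan": [[0,0,10,0],[0,0,15,0],[0,0,15,0],[0,0,10,0],[0,0,0,0]]}}

```text
time: 17.0
position: [574.4, 5.5, 119.9]
tcp_rot: [[1.0, 0.028, -0.005], [0.028, -1.0, -0.001], [-0.005, 0.001, -1.0]]
contact_force: [-0.6, 0.3, -4.1]
finger_gap: 0.105
```

```bash
python3 - <<'E'
from h import *
go((576,7.6,82),1.75)
im=snap('scene','s6');b=snap('top','t6')
cv2.imwrite('pics/c6.png',np.hstack([cv2.resize(x,None,fx=3,fy=3,interpolation=cv2.INTER_CUBIC) for x in (im[180:360,220:350],b[130:310,280:410])])[:,:,::-1])
E
```

```text
t 17.0 pos [574.4   5.5 119.9] yaw 1.6 F [-0.6  0.3 -4.1] gap 9.8
turn -0.15 shift now-axes [ 1.8 -2.1 37.9] after turn [ 1.6 -2.1 37.9]
```

View pics/c6.png

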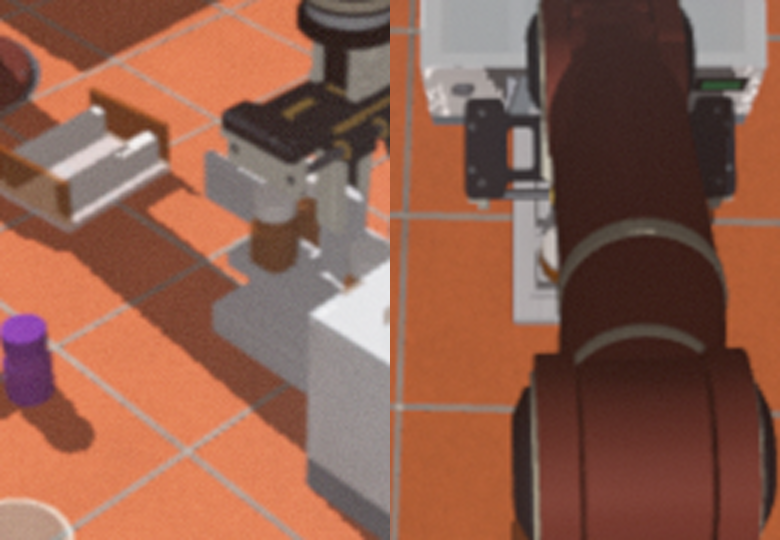

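Tray hangs level over the shelf, vials upright (left crop 275,235), handle toward the robot. Lower it.

Call:
{"api": "jog_arm", "payload": {"plan": [[1,-2,10,-0.1],[0,0,13,0],[0,0,8,0],[0,0,4,0],[0,0,0,0]]}}

```text
time: 17.6
position: [576.5, 9.1, 85.9]
tcp_rot: [[0.999, 0.032, -0.002], [0.032, -0.999, -0.0], [-0.002, 0.0, -1.0]]
contact_force: [-0.1, 0.1, -4.6]
finger_gap: 0.108
```

Call:
{"api": "jog_arm", "payload": {"plan": [[0,0,1,0],[0,0,1,0],[0,0,0.5,0],[0,0,0,0],[0,0,0,0]]}}

```text
time: 18.1
position: [577.3, 9.1, 84.6]
tcp_rot: [[0.999, 0.032, 0.0], [0.032, -0.999, 0.0], [0.0, -0.0, -1.0]]
contact_force: [-0.3, -0.2, -4.2]
finger_gap: 0.103
```

```bash
python3 - <<'E'
from h import *
go((576,7.6,82),1.75)
E
```

```text
t 18.1 pos [577.3   9.1  84.6] yaw 1.82 F [-0.3 -0.2 -4.2] gap 9.6
turn 0.07 shift now-axes [-1.3  1.5  2.6] after turn [-1.3  1.5  2.6]
```

Call:
{"api": "jog_arm", "payload": {"plan": [[0,1,1,0],[0,0,1,0],[0,0,0.7,0],[0,0,0,0],[0,0,0,0]]}}

```text
time: 18.6
position: [577.2, 7.9, 81.9]
tcp_rot: [[0.999, 0.032, 0.0], [0.032, -0.999, -0.0], [0.0, 0.0, -1.0]]
contact_force: [-0.9, 0.6, -1.4]
finger_gap: 0.108
```

Call:
{"api": "jog_arm", "payload": {"plan": [[0,0,0,0]]}}

```text
time: 18.7
position: [577.2, 7.9, 81.9]
tcp_rot: [[0.999, 0.032, 0.0], [0.032, -0.999, -0.0], [0.0, 0.0, -1.0]]
contact_force: [-0.6, -0.6, -1.8]
finger_gap: 0.106
```

Call:
{"api": "jog_arm", "payload": {"plan": [[0,0,0.6,0],[0,0,0,0],[0,0,0,0]]}}

```text
time: 19.0
position: [577.2, 7.9, 81.9]
tcp_rot: [[0.999, 0.032, 0.0], [0.032, -0.999, -0.0], [0.0, 0.0, -1.0]]
contact_force: [-3.2, -1.0, 5.6]
finger_gap: 0.103
```

Call:
{"api": "jog_arm", "payload": {"plan": [[0,0,0,0],[0,0,0,0],[0,0,0,0],[0,0,0,0],[0,0,0,0]], "jaw": 50}}

```text
time: 19.5
position: [577.3, 8.2, 81.0]
tcp_rot: [[0.999, 0.032, 0.0], [0.032, -0.999, 0.0], [0.0, -0.0, -1.0]]
contact_force: [-0.1, -0.3, -0.4]
finger_gap: 0.484
```

Call:
{"api": "jog_arm", "payload": {"plan": [[0,0,-20,0],[0,0,-40,0],[0,0,-40,0],[0,0,-20,0],[0,0,0,0]]}}

```text
time: 20.0
position: [579.6, 8.2, 204.7]
tcp_rot: [[0.999, 0.032, 0.008], [0.032, -0.999, 0.0], [0.008, -0.0, -1.0]]
contact_force: [0.2, -0.2, -0.5]
finger_gap: 0.539
```

Call:
{"api": "jog_arm", "payload": {"plan": [[0,-45,0,0],[0,-45,0,0],[0,-45,0,0],[0,-45,0,0],[0,-30,0,0]]}}

```text
time: 20.5
position: [568.6, 222.4, 199.3]
tcp_rot: [[0.999, 0.036, -0.003], [0.036, -0.999, 0.001], [-0.003, -0.001, -1.0]]
contact_force: [0.0, 1.4, -0.3]
finger_gap: 0.537
```

```bash
python3 - <<'E'
from h import *
np.set_printoptions(precision=1,suppress=True)
go((577-130,4,150),1.75)
b=snap('top','t7')
cv2.imwrite('pics/c7.png',cv2.resize(b[150:300,290:410],None,fx=4,fy=4,interpolation=cv2.INTER_CUBIC)[:,:,::-1])
for n,z in (('carry_fin',118),('end_handle',80)):print(n,[(round(r['p'],2),np.array(r['centre']),px2w('top',r['centre'],z)) for r in ctrl.place_of(n,'top')])
g=cv2.cvtColor(b,cv2.COLOR_RGB2GRAY)
for l in cv2.createLineSegmentDetector().detect(g[150:300,290:410])[0][:,0]:
    L=np.hypot(l[0]-l[2],l[1]-l[3])
    if L>14: print((l+[290,150,290,150]).round(1),round(L,1))
E
```

```text
t 20.5 pos [568.6 222.4 199.3] yaw 2.08 F [ 0.   1.4 -0.3] gap 50.0
turn 0.33 shift now-axes [-129.3  213.9   49.4] after turn [-128.2  214.5   49.3]
carry_fin [(0.58, array([346.3, 190. ]), array([583.5,   9.3, 118. ]))]
end_handle [(0.68, array([149.4, 221.7]), array([507. , 468.6,  80. ])), (0.58, array([348.4, 251.2]), array([447.3,   1.1,  80. ]))]
[359.4 153.9 399.3 155. ] 40.0
[293.1 167.9 316.9 167.6] 23.7
[291.2 150.6 291.5 184.4] 33.8
[320.6 151.9 356.9 152.2] 36.3
[399.5 166.5 405.7 150.2] 17.4
[375.6 167.3 398.1 167.3] 22.5
[372.2 235.7 370.1 160.6] 75.1
[367.5 208.  369.  233.1] 25.2
[365.4 170.7 367.5 208.2] 37.6
[320.8 165.6 320.7 235.6] 70.0
[304.2 266.9 320.7 285.5] 24.9
[336.5 298.2 334.7 234.3] 63.9
[291.6 237.4 301.9 269.4] 33.6
[370.4 238.1 373.9 298.2] 60.3
[326.  205.6 325.9 190.6] 15.0
[318.3 298.6 308.8 275.4] 25.1
[350.5 168.2 334.3 167.2] 16.3
[349.4 235.5 366.9 235.5] 17.5
[345.1 234.4 345.  258.1] 23.8
[348.8 256.9 348.7 235.6] 21.3
[343.5 209.4 343.3 193.1] 16.2
[306.9 266.8 333.1 267.6] 26.3
[291.9 203.  318.1 203.2] 26.2
[333.1 264.4 305.6 264.2] 27.5
[318.1 200.6 290.6 199.4] 27.5
```

View pics/c7.png

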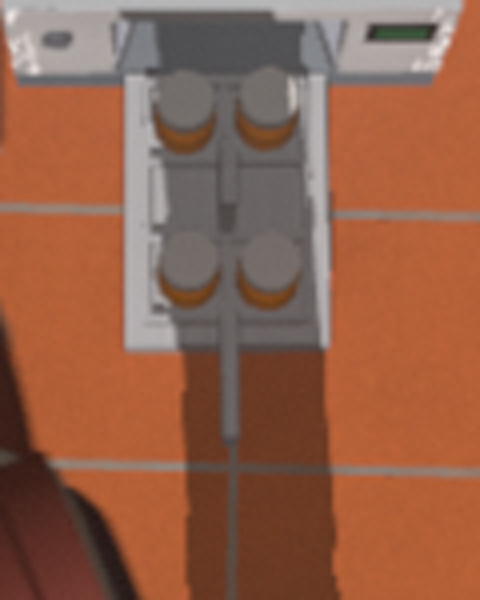

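```bash
python3 - <<'E'
from h import *
np.set_printoptions(precision=1,suppress=True)
q=lambda u,z:px2w('top',(u[0]/4+290-.4,u[1]/4+150-.4),z)
V=[q(u,99) for u in [(188,258),(269,258),(185,98),(268,95)]]  # v2 v1 v4 v3
c=sum(V)/4;print('c',c)
d=(V[2]+V[3]-V[0]-V[1]);print('yaw',np.degrees(np.arctan2(d[1],d[0])))
d=(V[0]+V[2]-V[1]-V[3]);print('yaw',np.degrees(np.arctan2(-d[0],d[1])))
h=[px2w('top',u,80) for u in [(346.9,235.5),(346.85,257.5)]];print(h,np.degrees(np.arctan2(h[0][1]-h[1][1],h[0][0]-h[1][0])))
a=np.array([.9995,.0305]);n=np.array([-.0305,.9995]);m=np.array([661,10.2])
for p in (c,*h):print('instr xy',(p[:2]-m)@a,(p[:2]-m)@n)
E
```

```text
c [579.2   8.3  99. ]
yaw 1.6637956609196876
yaw 2.2928610732229586
[array([484.2,   5.2,  80. ]), array([432.5,   4.4,  80. ])] 0.8391728814167417
instr xy -81.7859119815905 0.5889256200901801
instr xy -176.91172625060474 0.3732849004621815
instr xy -228.56693324249719 1.1925773532234194
```

Call:
{"api": "jog_arm", "payload": {"plan": [[-26,43,0,0],[-26,43,0,0],[-26,43,0,0],[-26,43,0,0],[-26,43,0,0]]}}

```text
time: 21.15
position: [445.9, -3.8, 200.4]
tcp_rot: [[1.0, 0.028, -0.001], [0.028, -1.0, -0.001], [-0.001, 0.001, -1.0]]
contact_force: [0.6, -1.2, -1.0]
finger_gap: 0.539
```

Call:
{"api": "jog_arm", "payload": {"plan": [[0,0,25,0],[0,0,25,0],[0,0,0,0],[0,0,0,0]]}}

```text
time: 21.55
position: [447.6, -1.1, 150.9]
tcp_rot: [[1.0, 0.03, -0.002], [0.03, -1.0, -0.001], [-0.002, 0.001, -1.0]]
contact_force: [0.4, 0.2, 0.4]
finger_gap: 0.532
```

```bash
python3 - <<'E'
from h import *
go((444,3.8,46),1.75)
E
```

```text
t 21.55 pos [447.6  -1.1 150.9] yaw 1.72 F [0.4 0.2 0.4] gap 49.5
turn -0.03 shift now-axes [ -3.3  -5.1 104.9] after turn [ -3.4  -5.  104.9]
```

Call:
{"api": "jog_arm", "payload": {"plan": [[-3.4,-5,0,0],[0,0,30,0],[0,0,30,0],[0,0,25,0],[0,0,19,0]]}}

```text
time: 22.05
position: [444.9, 5.6, 46.8]
tcp_rot: [[0.999, 0.033, 0.001], [0.033, -0.999, 0.0], [0.001, -0.0, -1.0]]
contact_force: [-0.3, -0.8, 0.1]
finger_gap: 0.536
```

Call:
{"api": "jog_arm", "payload": {"plan": [[0,0,0,0],[0,0,0,0],[0,0,0,0]]}}

```text
time: 22.35
position: [445.6, 5.2, 48.4]
tcp_rot: [[0.999, 0.032, 0.003], [0.032, -0.999, 0.0], [0.003, -0.0, -1.0]]
contact_force: [0.9, 0.4, 0.8]
finger_gap: 0.538
```

```bash
python3 - <<'E'
from h import *
go((444,3.8,46),1.75)
E
```

```text
t 22.35 pos [445.6   5.2  48.4] yaw 1.85 F [0.9 0.4 0.8] gap 50.1
turn 0.1 shift now-axes [-1.6  1.4  2.4] after turn [-1.6  1.4  2.4]
```

Call:
{"api": "jog_arm", "payload": {"plan": [[-1,1.2,1,0.1],[0,0,0,0],[0,0,0,0],[0,0,0,0],[0,0,0,0]], "jaw": 0, "newtons": 15}}

```text
time: 22.85
position: [443.6, 3.7, 46.2]
tcp_rot: [[1.0, 0.03, 0.0], [0.03, -1.0, 0.0], [0.0, -0.0, -1.0]]
contact_force: [-0.2, -0.1, 0.1]
finger_gap: 0.155
```

Call:
{"api": "jog_arm", "payload": {"plan": [[0,0,0,0],[0,0,0,0],[0,0,0,0],[0,0,0,0],[0,0,0,0]]}}

```text
time: 23.35
position: [443.6, 3.7, 46.1]
tcp_rot: [[1.0, 0.03, 0.0], [0.03, -1.0, 0.0], [0.0, -0.0, -1.0]]
contact_force: [0.2, -1.5, 1.4]
finger_gap: 0.101
```

```bash
python3 - <<'E'
from h import *
go((661-140,10.2-4.3,47),1.75)
E
```

```text
t 23.35 pos [443.6   3.7  46.1] yaw 1.73 F [ 0.2 -1.5  1.4] gap 9.4
turn -0.02 shift now-axes [77.5  0.2 -0.9] after turn [77.5  0.2 -0.9]
```

Call:
{"api": "jog_arm", "payload": {"plan": [[3,0,0,0],[6,0,0,0],[8,0,0,0],[8,0,0,0],[8,0,0,0]]}}

```text
time: 23.85
position: [472.0, 4.5, 45.5]
tcp_rot: [[1.0, 0.03, -0.01], [0.03, -1.0, -0.0], [-0.01, 0.0, -1.0]]
contact_force: [-4.4, 0.5, 3.1]
finger_gap: 0.109
```

Call:
{"api": "jog_arm", "payload": {"plan": [[8,0,0,0],[8,0,0,0],[8,0,0,0],[8,0,0,0],[8,0,0,0]]}}

```text
time: 24.35
position: [518.2, 6.0, 45.9]
tcp_rot: [[1.0, 0.03, 0.002], [0.03, -1.0, 0.0], [0.002, -0.0, -1.0]]
contact_force: [-1.7, -0.8, -1.8]
finger_gap: 0.105
```

```bash
python3 - <<'E'
from h import *
go((661-55-5,10.2-1.8,46),1.75)
print(ctrl.get_state()['wrist_torque'])
b=snap('top','t8')
cv2.imwrite('pics/c8.png',cv2.resize(b[90:260,280:410],None,fx=4,fy=3.5,interpolation=cv2.INTER_CUBIC)[:,:,::-1])
E
```

```text
t 24.35 pos [518.2   6.   45.9] yaw 1.73 F [-1.7 -0.8 -1.8] gap 9.7
turn -0.02 shift now-axes [82.8  0.1  0.1] after turn [82.8  0.1 -0.1]
[-0.01530772  0.42525217 -0.01682537]
```

Call:
{"api": "jog_arm", "payload": {"plan": [[8,0,0,0],[8,0,0,0],[8,0,0,0],[8,0,0,0],[8,0,0,0]]}}

```text
time: 24.9
position: [557.2, 7.1, 46.1]
tcp_rot: [[1.0, 0.03, 0.0], [0.03, -1.0, 0.0], [0.0, -0.0, -1.0]]
contact_force: [-1.8, 0.3, -1.0]
finger_gap: 0.101
```

Call:
{"api": "jog_arm", "payload": {"plan": [[8,0,0,0],[8,0,0,0],[6,0,0,0],[4,0,0,0],[3,0,0,0]]}}

```text
time: 25.4
position: [585.7, 8.0, 46.1]
tcp_rot: [[1.0, 0.03, -0.0], [0.03, -1.0, 0.0], [-0.0, -0.0, -1.0]]
contact_force: [-2.2, -1.0, -0.2]
finger_gap: 0.105
```

Call:
{"api": "jog_arm", "payload": {"plan": [[2,0,0,0],[2,0,0,0],[1,0,0,0],[0,0,0,0]]}}

```text
time: 25.8
position: [590.6, 8.2, 46.1]
tcp_rot: [[1.0, 0.03, 0.0], [0.03, -1.0, 0.0], [0.0, -0.0, -1.0]]
contact_force: [-1.5, 0.4, -1.9]
finger_gap: 0.105
```

```bash
python3 - <<'E'
from h import *
go((661-55-5,10.2-1.8,46),1.75)
E
```

```text
t 25.8 pos [590.6   8.2  46.1] yaw 1.73 F [-1.5  0.4 -1.9] gap 9.8
turn -0.02 shift now-axes [10.4  0.1  0.2] after turn [10.4  0.1  0.1]
```

Call:
{"api": "jog_arm", "payload": {"plan": [[2,0,0,0],[2,0,0,0],[2,0,0,0],[0,0,0,0]]}}

```text
time: 26.2
position: [597.1, 8.4, 46.1]
tcp_rot: [[1.0, 0.03, 0.001], [0.03, -1.0, 0.0], [0.001, -0.0, -1.0]]
contact_force: [-1.3, -0.0, -1.9]
finger_gap: 0.108
```

Call:
{"api": "jog_arm", "payload": {"plan": [[1.5,0,0,0],[1.5,0,0,0],[0,0,0,0]]}}

```text
time: 26.5
position: [599.8, 8.4, 46.1]
tcp_rot: [[1.0, 0.03, 0.001], [0.03, -1.0, 0.0], [0.001, -0.0, -1.0]]
contact_force: [-0.7, 0.2, -2.2]
finger_gap: 0.108
```

Call:
{"api": "jog_arm", "payload": {"plan": [[1,0,0,0],[1,0,0,0],[0,0,0,0]]}}

```text
time: 26.8
position: [601.6, 8.5, 46.1]
tcp_rot: [[1.0, 0.03, 0.0], [0.03, -1.0, 0.0], [0.0, -0.0, -1.0]]
contact_force: [-1.2, 0.1, -2.3]
finger_gap: 0.109
```

Call:
{"api": "jog_arm", "payload": {"plan": [[1,0,0,0],[1,0,0,0],[0,0,0,0]]}}

```text
time: 27.1
position: [602.0, 8.7, 45.9]
tcp_rot: [[1.0, 0.03, -0.003], [0.03, -1.0, 0.0], [-0.003, -0.0, -1.0]]
contact_force: [-4.9, 1.1, 0.3]
finger_gap: 0.107
```

Call:
{"api": "jog_arm", "payload": {"plan": [[1,0,0,0],[1,0,0,0],[0,0,0,0]]}}

```text
time: 27.4
position: [602.0, 8.7, 45.8]
tcp_rot: [[1.0, 0.03, -0.008], [0.03, -1.0, -0.0], [-0.008, -0.0, -1.0]]
contact_force: [-7.7, 0.6, 3.9]
finger_gap: 0.105
```

Stop met. A last firm nudge, then release and retreat.

Call:
{"api": "jog_arm", "payload": {"plan": [[1.5,0,0,0],[0,0,0,0]]}}

```text
time: 27.6
position: [602.1, 8.7, 45.8]
tcp_rot: [[0.999, 0.03, -0.011], [0.03, -1.0, -0.0], [-0.011, -0.0, -1.0]]
contact_force: [-10.3, 0.6, 5.0]
finger_gap: 0.105
```

Call:
{"api": "jog_arm", "payload": {"plan": [[0,0,0,0],[0,0,0,0],[0,0,0,0],[0,0,0,0],[0,0,0,0]], "jaw": 45}}

```text
time: 28.1
position: [607.6, 8.6, 46.3]
tcp_rot: [[1.0, 0.03, 0.001], [0.03, -1.0, 0.0], [0.001, -0.0, -1.0]]
contact_force: [-0.3, 0.0, -0.3]
finger_gap: 0.466
```

Call:
{"api": "jog_arm", "payload": {"plan": [[-5,0,-15,0],[-5,0,-35,0],[-10,0,-40,0],[-10,0,-40,0],[-10,0,-20,0]]}}

```text
time: 28.6
position: [568.3, 7.4, 201.0]
tcp_rot: [[1.0, 0.03, 0.007], [0.03, -1.0, 0.0], [0.007, -0.0, -1.0]]
contact_force: [0.4, 1.6, 0.2]
finger_gap: 0.487
```

Call:
{"api": "jog_arm", "payload": {"plan": [[-5,45,0,0],[-5,45,0,0],[-5,45,0,0],[-5,45,0,0],[-5,45,0,0]]}}

```text
time: 29.1
position: [548.3, -219.9, 197.5]
tcp_rot: [[1.0, 0.03, 0.002], [0.03, -1.0, -0.0], [0.002, 0.0, -1.0]]
contact_force: [1.5, 0.7, -0.1]
finger_gap: 0.486
```

```bash
python3 - <<'E'
from h import *
go((560,-220,200),1.75)
b=snap('top','t9');a=snap('scene','s9')
cv2.imwrite('pics/c9.png',np.hstack([cv2.resize(b[90:240,280:410],None,fx=3,fy=3,interpolation=cv2.INTER_CUBIC),cv2.resize(a[160:385,280:475],None,fx=2,fy=2)])[:,:,::-1])
for n,z in (('carry_fin',118),('end_handle',80)):print(n,[(round(r['p'],2),np.round(r['centre'],1),px2w('top',r['centre'],z).round(1)) for r in ctrl.place_of(n,'top')])
print('exp handle end px',w2px('top',(661-75,10.2-2.3,80)),'rear rim',w2px('top',(661,10.2,44)))
E
```

```text
t 29.1 pos [ 548.3 -219.9  197.5] yaw 1.74 F [ 1.5  0.7 -0.1] gap 45.2
turn -0.01 shift now-axes [11.7  0.4 -2.5] after turn [11.7  0.4 -2.5]
carry_fin []
end_handle [(0.92, array([346.5, 183.6]), array([608.6,   8.2,  80. ])), (0.67, array([225.9, 248. ]), array([448.6, 285.8,  80. ]))]
exp handle end px [346.47459967 192.91663404] rear rim [345.66243104 166.495938  ]
```

View pics/c9.png

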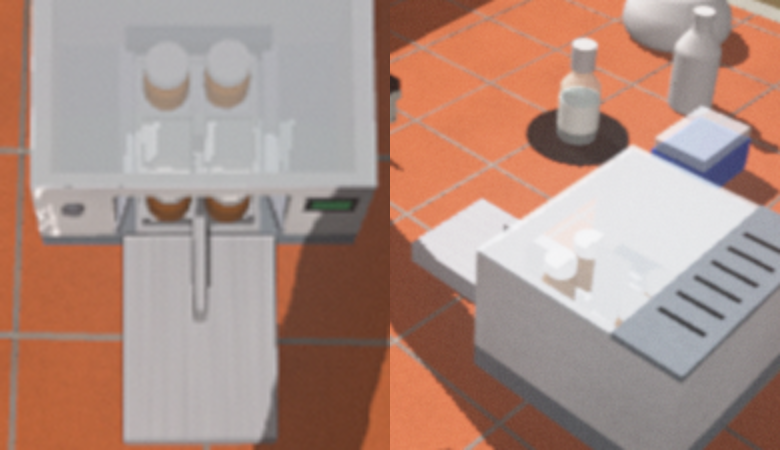

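```bash
python3 -c "
from h import *
print(ctrl.sign_off(), ctrl.get_state()['time'])"
```

```text
the job is handed in; nothing more can be done
the job is handed in; nothing more can be done
```

The job is done and handed in at about 29 s of the 69 s allowed. The bottle stands upright on the mat, and the tray is fully home in the analyser with its handle outside.

1. **Bottle:** I lifted it by the cap and set it upright in the middle of the mat; it was still standing there in the last picture.
2. **Tray:** I carried it by its fin, set it down on the shelf within about 1 mm of the analyser's centre line, and let go.
3. **Sliding in:** I pushed it in by the end handle. Resistance stayed at a few newtons until the stop. There, after 158.5 mm (157 expected), the force rose to 10 N and the tray stopped moving.

- **Last checks:** all four vials look upright in the tray, two through the clear roof and two at the opening. The handle point measured x = 608.6 mm against 606 expected if fully home, within the calibration error.
- **Disagreements:** the handle's rear end appeared about 1–3 pixels (2–7 mm) short of where I expected it. I put that down to its end face being visible, because the contact force and travel both say it is home. The carrying fin was not detected under the roof, so it gave no separate check.
- **Bystanders:** I touched none of the other things on the bench. The last picture shows only the wash bottle and tip box, both in place; I did not re-check the beaker or the look-alike vials.

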